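Clear two spent blade cases through the flap of the sharps cabinet

TASK

Get rid of the two yellow spent-blade cases in the bench sharps cabinet. First push the one that was left on the steel loading ledge in through the swing flap until it drops down the chute and the flap has fallen shut; then lay the other yellow case, from the bench, on the ledge, let go of it, and push it through the flap in the same way. Keep the gripper itself outside the flap, and leave the blue-and-white case of fresh blades and the other lab ware standing where they are.

Things in the scene. Friction and masses are not known exactly. Their poses are not given: they have to be found in the camera images.
- bin: Sharps cabinet fixed to the bench (white, yellow trim, clear top, steel ledge and throat). Origin on the bench, straight below the middle of the sill at the foot of the flap; +x points level into the cabinet (the pushing direction), y along the sill, z up. Main box: x = 72 to 330 mm, 200 mm wide, 280 mm tall. Distances of ledge, sill and throat below are in this frame.
- ledge (a point): Middle of the level steel loading ledge's top, 150 mm above the bench. The ledge reaches from x = -172 to +4 mm and is 160 mm wide; open at its outer end and sides, slippery (friction about 0.25). Near the flap two funnel cheeks, 36 mm high, stand on it: 154 mm apart at x = -51 mm, narrowing to 76 mm at x = -1 mm.
- mouth (a point): Middle of the sill, 150 mm up, at the foot of the flap (x = 0; axes as the cabinet's). From x = 4 mm a slippery chute drops at 45 degrees inside: a case whose middle has passed the sill tips and slides in by itself, its tail then still some 55 mm outside.
- throat (a point): Middle of the front of the throat's roof, on its outer top, 219 mm above the bench (69 mm above the ledge), over the sill. The throat is 76 mm wide and 64 mm high inside, 84 mm wide outside, from x = -10 to 72 mm, where the main box begins.
- flap (a joint): Top-hung steel flap, 72 wide by 56 mm high, about 90 g, hinge line 61 mm above the ledge at x = -10 mm of the bin. Angle in rad: 0 = shut, grows as it swings inward (to 1.35); it does not swing outward. It falls shut under its own weight, and a case under it holds it open.
- spent_a_mid (a point): Yellow spent-blade case, plain rigid box 120 x 52 x 30 mm, about 130 g, with a red slide and red label; this is the one that starts flat on the ledge, askew. The point is its centre (half-way up, 15 mm above what it lies on); x along its 120 mm length, y along its 52 mm width, z up.
- spent_b_mid (a point): The other yellow spent-blade case, same shape and mass, which starts flat on the bench among the other things. Centre, axes as for the first.
- fresh_mid (a point): Case of fresh blades, white with blue lid, same 120 x 52 x 30 mm shape, on the bench: leave it. Centre, axes as for the spent cases.
- rack_mid (a point): White slide rack with glass slides, 100 (x) x 84 (y) x 40 mm, on the bench: leave it. Centre.
- pot_mid (a point): Clear specimen pot with a red cap, 62 mm diameter, 70 mm tall, on the bench: leave it. Centre.
- reagent_mid (a point): Amber reagent bottle with blue cap, 68 mm diameter, 175 mm tall, standing on the bench beside the cabinet's throat: leave it. Centre.
Mind the look-alikes: they are no part of the job. What is shaped like the part that bears spent_b_mid but pink or turquoise is not meant.

How it is judged (in metres and radians):
On the way, in this order (a step that is already met when the one before it is completed fails the run):
1. the yellow case from the ledge lies down inside the cabinet and the flap is shut behind it (x of spent_a_mid in the frame of bin between 0.05 and 0.33 m and y of spent_a_mid in the frame of bin between -0.1 and 0.1 m and z of spent_a_mid in the frame of bin below 0.13 m and value of joint flap below 0.08 rad), for 0.2 s.
2. the other yellow case lies flat on the ledge, let go of (x of spent_b_mid in the frame of bin between -0.19 and -0.02 m and y of spent_b_mid in the frame of bin between -0.07 and 0.07 m and z of spent_b_mid in the frame of bin between 0.158 and 0.175 m and angle between spent_b_mid's own z axis and vertical below 0.15 rad and contact force between the fingers and spent_b below 0.1 N), for 0.2 s.
At the end, for the whole second after the job is handed in: Both yellow cases lie inside the cabinet (centres at least 50 mm behind the sill, at least 20 mm below it and between the cabinet's walls), and the flap hangs shut (within 0.08 rad) (all of step 1 and x of spent_b_mid in the frame of bin between 0.05 and 0.33 m and y of spent_b_mid in the frame of bin between -0.1 and 0.1 m and z of spent_b_mid in the frame of bin below 0.13 m); the robot touches nothing.
It fails at once if the gripper reaches in through the flap (its grasp point passes the sill inside the throat) (x of the grasp point in the frame of bin above 0 m and z of the grasp point in the frame of bin below 0.215 m and y of the grasp point in the frame of bin between -0.04 and 0.04 m).
It fails at once if the fresh-blade case, slide rack, specimen pot or reagent bottle is shifted by more than 25 mm (distance of any of fresh_mid, rack_mid, pot_mid, reagent_mid from where it was at the start of the episode above 0.025 m).
It also fails if it takes over 69 s, if anything falls off the work surface, if the arm or the gripper's body presses on something with over 40 N, if the wrist force passes 120 N, or if a joint passes its speed limit or range.

ROBOT

A 6-joint arm with a two-finger parallel gripper is mounted at the origin on the work surface. World frame = base frame: x ahead of the robot, y to its left, z up, the work surface at z = 0. Lengths are in mm, angles in rad, forces in N, time in s.
With the tool pointing down it reaches from about 300 to 775 mm from the base axis. Payload 14.6 kg.
Tool frame: the origin (TCP) lies at the very end of the fingers, on their centre line; the grasp point (between the pads) lies 19 mm behind it; z points along the fingers, y is the line along which they close (so a half turn about z gives the same grasp; the last joint's range is limited). The gripper opens to 94 mm and grips with 3 to 60 N. Pads are 16 mm wide; open, the fingers measure 119 mm over their backs; the gripper's body (75 mm by 177 mm) begins 78 mm behind the grasp point.
Start: joints at [-1.386, 0.3, 1.521, -0, 1.321, -0.067], TCP at [137.025, -532.648, 205.446] pointing down, gripper open.
Joint ranges: [-3.03, 3.03], [-0.79, 2.21], [0.23, 2.52], [-1.04, 4.18], [0, 3.07], [-2.55, 2.55]. Speed limits (rad/s): [2.22, 2.22, 2.57, 3.14, 3.14, 3.14].

INTERFACE

Orientations are given as [roll, pitch, yaw] about the fixed x, y, z axes, in that order (R = Rz(yaw) Ry(pitch) Rx(roll)).
In Python, from cell import manip, eyes, ticket gives the robot as it stands. The module is installed in compiled form; this text tells all that it offers.
- The arm moves only by the tool arm_command, never from a script. Its argument "plan" is a list of rows, each a list of 5 numbers: the opening, from -1 (shut) to 1 (fully open), then the shift along the tool's x, y, z in m, then the turn about the tool's z in rad. In form: [[jaw, dx, dy, dz, roll], ...]. A call has 1 to 20 rows; each row shifts and turns the commanded pose from where the row before left it, along the tool's axes as they then stand; what a row does not reach is not made up. A row lasts 1/8 s, in which the tool goes at most 62.5 mm and 10.7 degrees, less where a joint would pass 70% of its speed; a pose out of reach is approached as far as the arm can. A call is refused whole if a number of a shift passes 0.0625 or a number of a turn 0.188, either way. A call with a gripper value outside its range is refused whole. The fingers move at their own pace and stop on an object; "newtons" is the grip in N (left out, the last holds). Time passes only in rows, so rows that do not move let the fingers close. It gives the time, the measured TCP pose, the force, the opening and the grip force at its end, in the units of the state.
- manip.read_state(): the state, without advancing time (a new reading comes with each control period).
- eyes.camera(name): name is "scene" or "top" or "wrist"; returns a dict with "img" (480x640x3 uint8, blue, green, red), "z_map" (480x640 float32, mm along the optical axis (not along the pixel's ray), 0 where there is no reading), "fx", "fy", "cx", "cy" (pixels), "eye" and "orientation" of the camera in the world. Camera axes: x right, y down, z forward; pixel columns grow to the right and rows downward; lengths in mm; the calibration is good to about 2 mm. The wrist camera is an equidistant fisheye: a pixel r from the principal point sees the ray r / f radians off the axis. A picture is of the moment at which its call begins.
- ticket.sign_off(): hands the job in; it is judged then, once.
The state is a dict: "clock": time; "joints": joint angles; "qd": joint speeds; "effort": joint torques, N m; "eef_pos": TCP position; "eef_rot": TCP orientation; "wrist_force": force on the tool from outside, world axes, zero at the start; "moment": the same for the moment, N m; "finger_gap": finger opening in mm; "finger_force": force on a finger pad.
Only numpy, scipy, OpenCV 4.12 (cv2) and the standard library are available. Lean on these libraries where they do the work, as an engineer would, in place of code of your own. Each camera call takes 0.05 s, during which the arm holds its last target. There are 200 camera calls.

## Working session

There is one attempt and no reset: what is moved stays moved. The work goes in short steps, Python scripts to look and compute and a tool call to move; the robot and the scene stay as the last step left them, time stands still between calls to the robot, and variables do not carry over. Pictures are saved under pics/ and viewed, at most 10 in all, crops included, and the job is handed in when it is done.

Besides the shell and the picture viewer there is one more tool, called after "Request:" by a JSON object that holds its "name" and its "arguments", one argument or row to a line. arm_command: Moves the arm, as the interface text tells. Its arguments: {"type":"object","properties":{"plan":{"type":"array"},"newtons":{"type":"number"}},"required":["plan"]}

```bash
mkdir -p pics
python3 - <<'E'
from cell import manip, eyes
import cv2,numpy as np,pickle
print(manip.read_state())
d={n:eyes.camera(n) for n in("scene","top")}
pickle.dump(d,open('d0.pkl','wb'))
for n,c in d.items():
    cv2.imwrite(f'pics/{n}0.png',c['img']); print(n,c['fx'],c['cx'],c['cy'],c['eye'],c['orientation'])
E
```

```text
{'clock': 0.0, 'joints': array([-1.38563797e+00,  3.00465694e-01,  1.52156973e+00,  1.94159950e-05,
        1.32070502e+00, -6.66194033e-02]), 'qd': array([ 0.00051539,  0.00038196, -0.00099351,  0.00212075,  0.00015181,
        0.00120796]), 'effort': array([ 2.23850970e-03, -5.31804907e+01, -3.52735376e+01,  7.09088054e-02,
        2.43287114e-02, -1.07484975e-04]), 'eef_pos': array([ 136.96325273, -532.40574317,  204.8941004 ]), 'eef_rot': array([-3.14044866e+00, -9.51732567e-05,  2.51772894e-01]), 'wrist_force': array([-0.31944555, -0.7462371 ,  0.1979563 ]), 'moment': array([-0.06527704,  0.03416216, -0.00540057]), 'finger_force': 0.0, 'finger_gap': 93.95478864675019}
scene 513.8697468752544 320.32210557407933 239.15304597309066 [ 972.32485721 -764.55665969  938.83364998] [-2.24068862 -0.01924988  0.5145188 ]
top 612.2888445273528 327.5220257874106 233.92984754404932 [ 309.55866001   86.26535431 1348.10123799] [-2.98890459  0.00855891 -1.57990058]
```

View pics/scene0.png

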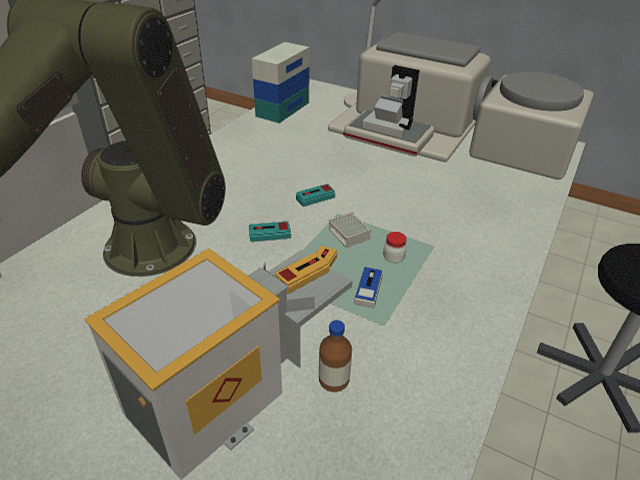

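View pics/top0.png

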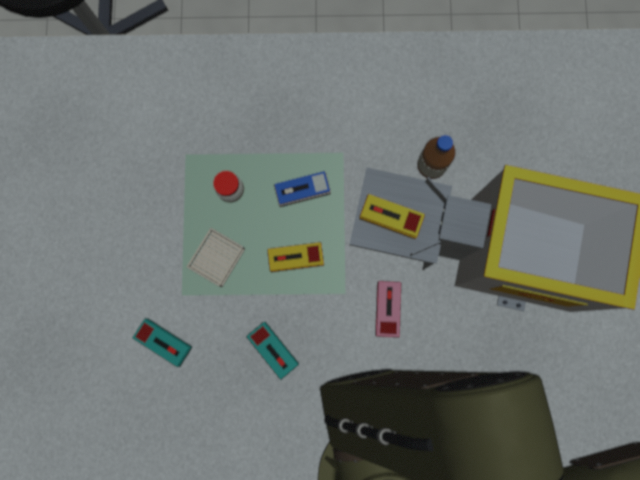

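The scene view shows the cabinet at the lower left, its ledge pointing away, and the bottle at (335,360). In the top view, yellow A is on the ledge at (392,215), yellow B on the bench at (296,257), the fresh case at (302,188), the rack at (216,258), the pot at (228,185), the bottle at (437,155), and the throat at (465,220).

```bash
cat > h.py <<'E'
import numpy as np,cv2
from scipy.spatial.transform import Rotation as R
def world(c):
    v,u=np.mgrid[:480,:640].astype(float); z=c['z_map']
    p=np.dstack([(u-c['cx'])/c['fx']*z,(v-c['cy'])/c['fy']*z,z])
    P=p@R.from_euler('xyz',c['orientation']).as_matrix().T+c['eye']; P[z==0]=np.nan
    return P
def ray(c,uv,h):
    uv=np.atleast_2d(uv).astype(float)
    d=np.c_[(uv[:,0]-c['cx'])/c['fx'],(uv[:,1]-c['cy'])/c['fy'],np.ones(len(uv))]@R.from_euler('xyz',c['orientation']).as_matrix().T
    return (c['eye']+d*((h-c['eye'][2])/d[:,2])[:,None])[:,:2]
def rect(pts):
    (c,s,a)=cv2.minAreaRect(pts.astype(np.float32)); b=cv2.boxPoints((c,s,a))
    e=b[1]-b[0]; f=b[2]-b[1]; L=e if np.hypot(*e)>np.hypot(*f) else f
    return np.round(c,1),np.round(sorted(s),1),round(float(np.degrees(np.arctan2(L[1],L[0]))%180),1)
def yellow(c,lo=(20,120,60),hi=(33,255,255)):
    m=cv2.inRange(cv2.cvtColor(c['img'],cv2.COLOR_BGR2HSV),lo,hi)
    return m
E
python3 - <<'E'
import pickle;from h import *
d=pickle.load(open('d0.pkl','rb'));c=d['top'];P=world(c);Z=P[...,2]
def comps(m,name,h,mn=150):
    for k in cv2.findContours(m,cv2.RETR_EXTERNAL,cv2.CHAIN_APPROX_NONE)[0]:
        if cv2.contourArea(k)<mn: continue
        q=k[:,0]; zz=Z[q[:,1],q[:,0]]; 
        print(name,q.mean(0).round(),cv2.contourArea(k),'z',np.nanmedian(zz).round(), rect(ray(c,q,h if h else np.nanmax(zz))))
comps(yellow(c)[:, :450],'yel z180',180);comps(yellow(c)[:, :350],'yel z30',30)
comps(yellow(c,(100,120,60),(130,255,255)),'blue',30)
comps(yellow(c,(0,150,60),(6,255,255)),'red',70)
for n,lo,hi in(('ledge',144,156),('roof',213,225),('top',272,286),('bottle',165,180),('rack',34,46)):
    m=((Z>lo)&(Z<hi)).astype(np.uint8)*255; m[370:]=0; m=cv2.morphologyEx(m,cv2.MORPH_OPEN,np.ones((5,5)))
    comps(m,n,(lo+hi)/2)
E
```

```text
yel z180 [295. 257.] 1125.0 z 27.0 (array([445.9, 157.3]), array([ 43.4, 102.3]), 96.6)
yel z180 [392. 216.] 1470.5 z 177.0 (array([523.3, -29.8]), array([ 51. , 116.2]), 69.1)
yel z30 [295. 257.] 1125.0 z 27.0 (array([463.4, 166.4]), array([ 49. , 115.4]), 96.6)
blue [301. 189.] 698.5 z 29.0 (array([617., 152.]), array([ 44.9, 112.1]), 103.8)
blue [444. 143.] 155.0 z 173.0 (array([ 714.6, -165.4]), array([31.1, 32.5]), 177.9)
red [226. 183.] 413.0 z 69.0 (array([619.1, 313. ]), array([48.3, 49.7]), 89.4)
ledge [427. 254.] 213.5 z 150.0 (array([452.1, -99.4]), array([27.7, 41.4]), 89.4)
ledge [396. 213.] 3865.5 z 149.0 (array([533.1, -48.1]), array([160.9, 169.5]), 76.9)
roof [465. 221.] 1847.0 z 218.0 (array([ 506.4, -161.4]), array([85. , 87.6]), 77.1)
top [562. 231.] 14101.0 z 283.0 (array([ 468.1, -327.8]), array([206.8, 262.9]), 76.8)
bottle [444. 142.] 169.0 z 173.0 (array([ 672.7, -140.2]), array([27.8, 29.2]), 177.9)
```

Request:
{"name": "arm_command", "arguments": {
  "plan": [
    [-0.57, 0, 0, -0.06, 0],
    [-0.57, 0, 0, -0.06, 0],
    [-0.57, 0, 0, 0, -0.182],
    [-0.57, 0, 0, 0, -0.182],
    [-0.57, 0, 0, 0, -0.182],
    [-0.57, 0, 0, 0, -0.182],
    [-0.57, 0, 0, 0, -0.182],
    [-0.57, 0, 0, 0, -0.18]
  ],
  "newtons": 20
}}

```text
clock: 1.1
eef_pos: [137.0, -532.6, 325.1]
eef_rot: [-3.141, -0.001, 1.348]
wrist_force: [0.7, -0.1, -0.1]
finger_gap: 21.0
finger_force: 0.0
```

Request:
{"name": "arm_command", "arguments": {
  "plan": [
    [-0.57, 0.055, 0.022, 0, 0],
    [-0.57, 0.055, 0.022, 0, 0],
    [-0.57, 0.055, 0.022, 0, 0],
    [-0.57, 0.055, 0.022, 0, 0],
    [-0.57, 0.055, 0.022, 0, 0],
    [-0.57, 0.055, 0.022, 0, 0],
    [-0.57, 0.055, 0.022, 0, 0],
    [-0.57, 0.055, 0.022, 0, 0],
    [-0.57, 0.055, 0.022, 0, 0],
    [-0.57, 0.055, 0.022, 0, 0],
    [-0.57, 0.055, 0.022, 0, 0],
    [-0.57, 0.055, 0.022, 0, 0],
    [-0.57, 0, 0, 0, 0],
    [-0.57, 0, 0, 0, 0]
  ]
}}

```text
clock: 2.85
eef_pos: [543.7, 49.9, 325.1]
eef_rot: [-3.141, 0.0, 1.342]
wrist_force: [-0.4, 0.1, -0.0]
finger_gap: 20.2
finger_force: 0.0
```

```bash
cat >> h.py <<'E'
O=np.array([513.5,-131.6]); U=np.array([-.2267,-.974]); V=np.array([.974,-.2267])
def b(p): p=np.asarray(p)[:2]-O; return np.round([p@U,p@V],1)
def st():
    from cell import manip
    s=manip.read_state(); print(round(s['clock'],2),'bin xy',b(s['eef_pos']),'pos',s['eef_pos'].round(1),'rot',s['eef_rot'].round(3),'gap',round(s['finger_gap'],1),'F',s['wrist_force'].round(1),'ff',round(s['finger_force'],2)); return s
E
python3 -c "
from h import *;st()"
```

```text
2.85 bin xy [-183.6  -11.7] pos [543.7  49.9 325.1] rot [-3.141  0.     1.342] gap 20.2 F [-0.4  0.1 -0. ] ff 0.0
```

Request:
{"name": "arm_command", "arguments": {
  "plan": [
    [-0.57, 0.008, 0.002, 0.04, 0],
    [-0.57, 0, 0, 0.05, 0],
    [-0.57, 0, 0, 0.05, 0],
    [-0.57, 0, 0, 0.025, 0],
    [-0.57, 0, 0, 0, 0]
  ]
}}

```text
clock: 3.48
eef_pos: [546.7, 56.3, 159.6]
eef_rot: [-3.139, 0.001, 1.34]
wrist_force: [-0.1, -0.2, 0.5]
finger_gap: 20.2
finger_force: 0.0
```

```bash
python3 -c "
from h import *;st()
from cell import eyes
c=eyes.camera('scene');cv2.imwrite('pics/s1.png',cv2.resize(c['img'][200:400,180:440],None,fx=3,fy=3))"
```

```text
3.48 bin xy [-190.6  -10.2] pos [546.7  56.3 159.6] rot [-3.139e+00  1.000e-03  1.340e+00] gap 20.2 F [-0.1 -0.2  0.5] ff 0.0
```

View pics/s1.png

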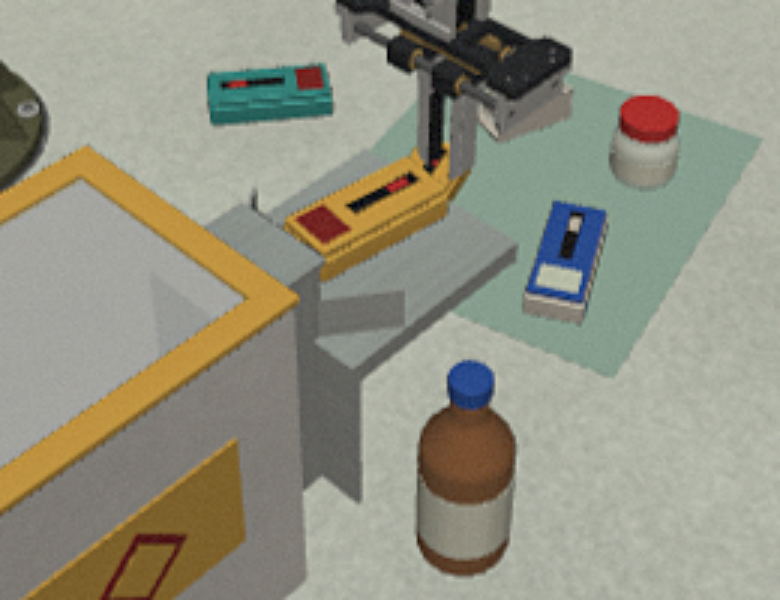

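The fingers (430,150) stand just behind case A, which lies askew on the ledge with its front by the funnel.

Request:
{"name": "arm_command", "arguments": {
  "plan": [
    [-0.57, -0.008, 0, 0, 0],
    [-0.57, -0.008, 0, 0, 0],
    [-0.57, -0.008, 0, 0, 0],
    [-0.57, -0.008, 0, 0, 0],
    [-0.57, -0.008, 0, 0, 0],
    [-0.57, -0.008, 0, 0, 0],
    [-0.57, 0, 0, 0, 0]
  ]
}}

```text
clock: 4.4
eef_pos: [536.7, 10.2, 160.4]
eef_rot: [-3.141, 0.0, 1.341]
wrist_force: [-0.5, 0.6, 0.3]
finger_gap: 20.6
finger_force: 0.0
```

```bash
python3 -c "
from h import *;st()
from cell import eyes
c=eyes.camera('top');m=yellow(c)[:,:480]
for k in cv2.findContours(m,cv2.RETR_EXTERNAL,cv2.CHAIN_APPROX_NONE)[0]:
    if cv2.contourArea(k)>200:
        r=rect(ray(c,k[:,0],180));print(k[:,0].mean(0),b(r[0]),r)
cv2.imwrite('pics/t1.png',cv2.resize(c['img'][120:300,300:520],None,fx=3,fy=3))"
```

```text
4.4 bin xy [-143.4   -9.5] pos [536.7  10.2 160.4] rot [-3.141  0.     1.341] gap 20.6 F [-0.5  0.6  0.3] ff 0.0
[295.38888889 256.54861111] [-265.9 -131.3] (array([445.9, 157.1]), array([ 43.4, 102.5]), 96.6)
```

View pics/t1.png

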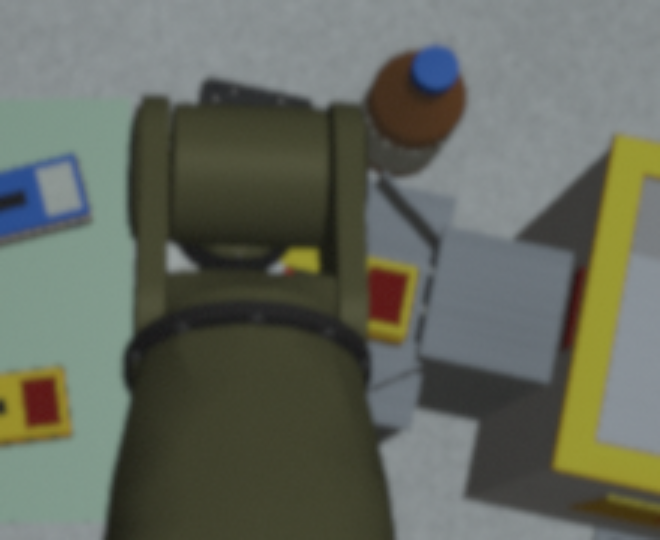

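Case A's front (400,300 in the crop) is squared up and centred on the throat, so I keep pushing.

Request:
{"name": "arm_command", "arguments": {
  "plan": [
    [-0.57, -0.008, 0, 0, 0],
    [-0.57, -0.008, 0, 0, 0],
    [-0.57, -0.008, 0, 0, 0],
    [-0.57, -0.008, 0, 0, 0],
    [-0.57, -0.008, 0, 0, 0],
    [-0.57, -0.008, 0, 0, 0],
    [-0.57, -0.008, 0, 0, 0],
    [-0.57, -0.008, 0, 0, 0],
    [-0.57, -0.008, 0, 0, 0],
    [-0.57, -0.008, 0, 0, 0],
    [-0.57, -0.008, 0, 0, 0],
    [-0.57, 0, 0, 0, 0]
  ]
}}

```text
clock: 5.95
eef_pos: [516.7, -75.5, 160.4]
eef_rot: [-3.142, 0.0, 1.341]
wrist_force: [-0.6, -0.6, 0.8]
finger_gap: 20.1
finger_force: 0.0
```

Request:
{"name": "arm_command", "arguments": {
  "plan": [
    [-0.57, 0.03, 0, 0, 0],
    [-0.57, 0.05, 0, 0, 0],
    [-0.57, 0.05, 0, -0.03, 0],
    [-0.57, 0.05, 0, -0.06, 0],
    [-0.57, 0.05, 0, -0.06, 0],
    [-0.57, 0.05, 0, 0, 0],
    [-0.57, 0, 0, 0, 0]
  ]
}}

```text
clock: 6.82
eef_pos: [575.8, 181.0, 286.0]
eef_rot: [-3.141, 0.0, 1.345]
wrist_force: [-0.0, -0.8, 0.0]
finger_gap: 20.2
finger_force: 0.0
```

```bash
python3 -c "
from h import *;st()
from cell import eyes
c=eyes.camera('top');P=world(c);d=eyes.camera('scene')
cv2.imwrite('pics/t2.png',np.hstack([cv2.resize(c['img'][100:350,250:],(390,250))*1,cv2.resize(d['img'][180:430,80:470],(390,250))]))"
```

```text
6.83 bin xy [-318.6  -10.2] pos [575.8 181.  286. ] rot [-3.141  0.     1.345] gap 20.2 F [-0.  -0.8  0. ] ff 0.0
```

View pics/t2.png

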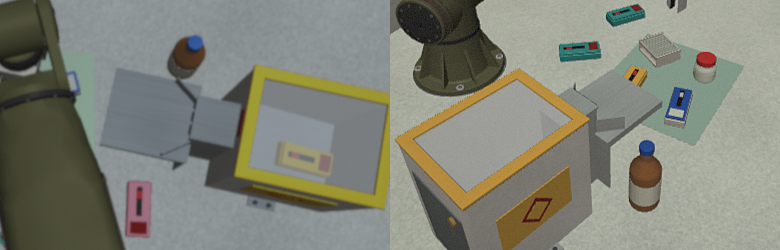

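Case A is visible through the clear top, down in the cabinet, the throat and ledge are clear, and nothing else has moved. Next is case B.

Request:
{"name": "arm_command", "arguments": {
  "plan": [
    [0.8, -0.02, -0.053, 0, 0],
    [0.8, -0.02, -0.053, 0, 0],
    [0.8, 0, 0, 0, -0.17],
    [0.8, 0, 0, 0, -0.17],
    [0.8, 0, 0, 0.05, 0],
    [0.8, 0, 0, 0.05, 0],
    [0.8, 0, 0, 0.05, 0],
    [0.8, 0, 0, 0, 0]
  ]
}}

```text
clock: 7.92
eef_pos: [461.9, 162.0, 134.2]
eef_rot: [-3.136, 0.001, 1.681]
wrist_force: [0.5, 0.1, 0.5]
finger_gap: 84.7
finger_force: 0.0
```

```bash
python3 -c "
from h import *;st()
from cell import eyes
c=eyes.camera('wrist');print(c['fx'],c['cx'],c['cy'],c['eye'],c['orientation']);cv2.imwrite('pics/w1.png',c['img'])"
```

```text
7.92 bin xy [-274.3 -116.8] pos [461.9 162.  134.2] rot [-3.136e+00  1.000e-03  1.681e+00] gap 84.7 F [0.5 0.1 0.5] ff 0.0
371.64829954431775 321.6636547530313 235.5337964666358 [456.13324644 229.10816499 313.23874672] [2.90482738 0.00656045 0.10974414]
```

View pics/w1.png

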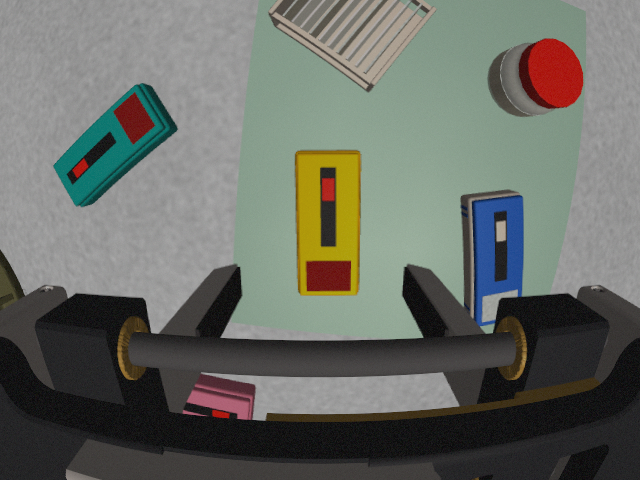

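Yellow B (328,222) is centred between the open fingers (240 and 405) and square to them, and the fresh case is clear on the right.

Request:
{"name": "arm_command", "arguments": {
  "plan": [
    [0.8, 0.004, 0.002, 0.03, 0],
    [0.8, 0, 0, 0.04, 0],
    [0.8, 0, 0, 0.04, 0],
    [0.8, 0, 0, 0.018, 0],
    [0.8, 0, 0, 0, 0],
    [-0.2, 0, 0, 0, 0],
    [-0.2, 0, 0, 0, 0],
    [-0.2, 0, 0, 0, 0],
    [-0.2, 0, 0, 0, 0]
  ],
  "newtons": 20
}}

```text
clock: 9.1
eef_pos: [465.4, 167.7, 8.9]
eef_rot: [3.141, -0.0, 1.682]
wrist_force: [-1.3, 0.1, 4.6]
finger_gap: 51.9
finger_force: 20.0
```

Request:
{"name": "arm_command", "arguments": {
  "plan": [
    [-0.2, 0, 0, -0.04, 0],
    [-0.2, 0, 0, -0.06, 0],
    [-0.2, 0, 0, -0.06, 0],
    [-0.2, 0, 0, -0.06, 0],
    [-0.2, 0, 0, -0.03, 0],
    [-0.2, 0, 0, 0, 0.17],
    [-0.2, 0, 0, 0, 0.17],
    [-0.2, -0.036, 0.023, 0, 0],
    [-0.2, -0.036, 0.023, 0, 0],
    [-0.2, -0.036, 0.023, 0, 0],
    [-0.2, -0.036, 0.023, 0, 0],
    [-0.2, -0.036, 0.023, 0, 0],
    [-0.2, 0, 0, 0, 0],
    [-0.2, 0, 0, 0, 0]
  ]
}}

```text
clock: 10.85
eef_pos: [536.0, -33.4, 258.3]
eef_rot: [-3.141, -0.0, 1.342]
wrist_force: [-1.4, -0.4, -1.7]
finger_gap: 51.9
finger_force: 20.0
```

```bash
python3 -c "
from h import *;st()"
```

```text
10.85 bin xy [-100.7   -0.3] pos [536.  -33.4 258.3] rot [-3.141 -0.     1.342] gap 51.9 F [-1.4 -0.4 -1.7] ff 19.99
```

Request:
{"name": "arm_command", "arguments": {
  "plan": [
    [-0.2, 0, 0, 0.04, 0],
    [-0.2, 0, 0, 0.03, 0],
    [-0.2, 0, 0, 0.015, 0],
    [-0.2, 0, 0, 0.008, 0],
    [-0.2, 0, 0, 0.004, 0],
    [-0.2, 0, 0, 0, 0],
    [-0.2, 0, 0, 0, 0]
  ]
}}

```text
clock: 11.72
eef_pos: [536.5, -33.8, 162.1]
eef_rot: [3.141, -0.0, 1.342]
wrist_force: [0.7, -0.5, -0.7]
finger_gap: 51.7
finger_force: 20.0
```

Request:
{"name": "arm_command", "arguments": {
  "plan": [
    [-0.2, 0, 0, 0.0015, 0],
    [-0.2, 0, 0, 0.001, 0],
    [-0.2, 0, 0, 0, 0]
  ]
}}

```text
clock: 12.1
eef_pos: [536.2, -33.8, 159.0]
eef_rot: [3.142, 0.0, 1.342]
wrist_force: [0.5, -0.4, -1.1]
finger_gap: 51.8
finger_force: 20.0
```

Request:
{"name": "arm_command", "arguments": {
  "plan": [
    [0.5, 0, 0, 0, 0],
    [0.5, 0, 0, 0, 0],
    [0.5, 0, 0, 0, 0],
    [0.5, 0, 0, 0, 0],
    [0.5, 0, 0, -0.03, 0],
    [0.5, 0, 0, -0.05, 0],
    [0.5, 0, 0, -0.02, 0],
    [-0.57, 0.045, 0, 0, 0],
    [-0.57, 0.045, 0, 0, 0],
    [-0.57, 0, 0, 0, 0],
    [-0.57, 0, 0, 0, 0]
  ]
}}

```text
clock: 13.48
eef_pos: [556.6, 53.5, 258.9]
eef_rot: [-3.141, 0.0, 1.342]
wrist_force: [-0.2, 0.3, 0.7]
finger_gap: 34.0
finger_force: 0.0
```

```bash
python3 -c "
from h import *;st()
from cell import eyes
c=eyes.camera('wrist');d=eyes.camera('scene');cv2.imwrite('pics/w2.png',np.hstack([cv2.resize(c['img'],(400,300)),cv2.resize(d['img'][180:390,170:450],(400,300))]))"
```

```text
13.47 bin xy [-190.1   -0. ] pos [556.6  53.5 258.9] rot [-3.141  0.     1.342] gap 34.0 F [-0.2  0.3  0.7] ff 0.0
```

View pics/w2.png

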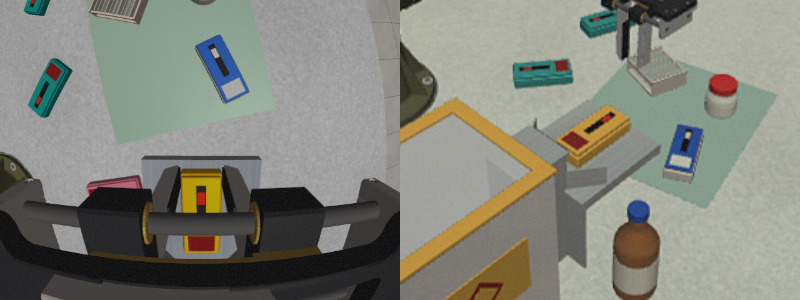

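Case B lies flat and straight on the ledge, released (wrist view 200,205), with the fingers behind it. I lower them and push.

Request:
{"name": "arm_command", "arguments": {
  "plan": [
    [-0.57, 0, 0, 0.05, 0],
    [-0.57, 0, 0, 0.04, 0],
    [-0.57, 0, 0, 0.008, 0],
    [-0.57, 0, 0, 0, 0],
    [-0.57, -0.008, 0, 0, 0],
    [-0.57, -0.008, 0, 0, 0],
    [-0.57, -0.008, 0, 0, 0],
    [-0.57, -0.008, 0, 0, 0],
    [-0.57, -0.008, 0, 0, 0],
    [-0.57, -0.008, 0, 0, 0],
    [-0.57, 0, 0, 0, 0]
  ]
}}

```text
clock: 14.95
eef_pos: [545.6, 6.6, 160.9]
eef_rot: [-3.141, 0.0, 1.341]
wrist_force: [-0.4, -0.2, -0.1]
finger_gap: 20.4
finger_force: 0.0
```

Request:
{"name": "arm_command", "arguments": {
  "plan": [
    [-0.57, -0.008, 0, 0, 0],
    [-0.57, -0.008, 0, 0, 0],
    [-0.57, -0.008, 0, 0, 0],
    [-0.57, -0.008, 0, 0, 0],
    [-0.57, -0.008, 0, 0, 0],
    [-0.57, -0.008, 0, 0, 0],
    [-0.57, -0.008, 0, 0, 0],
    [-0.57, -0.008, 0, 0, 0],
    [-0.57, -0.008, 0, 0, 0],
    [-0.57, -0.008, 0, 0, 0],
    [-0.57, -0.008, 0, 0, 0],
    [-0.57, 0, 0, 0, 0]
  ]
}}

```text
clock: 16.45
eef_pos: [525.7, -79.2, 161.0]
eef_rot: [-3.142, 0.0, 1.341]
wrist_force: [-0.8, -0.7, -0.5]
finger_gap: 20.0
finger_force: 0.0
```

Request:
{"name": "arm_command", "arguments": {
  "plan": [
    [-0.57, 0.03, 0, 0, 0],
    [-0.57, 0.05, 0, 0, 0],
    [-0.57, 0.05, 0, -0.03, 0],
    [-0.57, 0.05, 0, -0.06, 0],
    [-0.57, 0.05, 0, -0.06, 0],
    [-0.57, 0.05, 0, 0, 0],
    [-0.57, 0, 0, 0, 0],
    [-0.57, 0, 0, 0, 0],
    [-0.57, 0, 0, 0, 0]
  ]
}}

```text
clock: 17.58
eef_pos: [584.8, 173.6, 287.0]
eef_rot: [-3.141, 0.0, 1.341]
wrist_force: [0.1, -0.5, 0.4]
finger_gap: 20.7
finger_force: 0.0
```

```bash
python3 -c "
from h import *;st()
from cell import eyes
c=eyes.camera('top');d=eyes.camera('scene')
cv2.imwrite('pics/t3.png',np.hstack([cv2.resize(c['img'][100:350,310:],(400,300)),cv2.resize(d['img'][180:430,80:470],(400,300))]))"
```

```text
17.57 bin xy [-3.134e+02  2.000e-01] pos [584.8 173.6 287. ] rot [-3.141  0.     1.341] gap 20.7 F [ 0.1 -0.5  0.4] ff 0.0
```

View pics/t3.png

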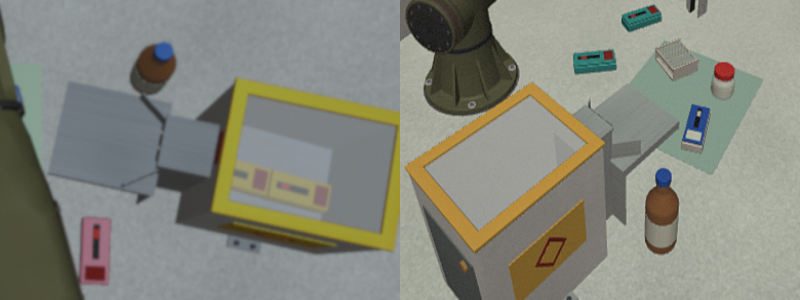

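Both cases show through the clear top, with A at (300,190) and B at (250,178) behind it. B may be resting on the chute, so I measure its height.

```bash
python3 -c "
from h import *
from cell import eyes
c=eyes.camera('top');P=world(c)
cv2.imwrite('pics/t4.png',cv2.resize(c['img'][200:300,430:590],None,fx=5,fy=5))
for v in range(236,266,4): print(v,[(u,P[v,u,2].round().astype(int)) for u in range(496,580,8)])
"
```

```text
236 [(496, np.int64(285)), (504, np.int64(277)), (512, np.int64(278)), (520, np.int64(280)), (528, np.int64(280)), (536, np.int64(277)), (544, np.int64(281)), (552, np.int64(282)), (560, np.int64(278)), (568, np.int64(280)), (576, np.int64(281))]
240 [(496, np.int64(284)), (504, np.int64(279)), (512, np.int64(275)), (520, np.int64(277)), (528, np.int64(279)), (536, np.int64(281)), (544, np.int64(280)), (552, np.int64(278)), (560, np.int64(280)), (568, np.int64(279)), (576, np.int64(277))]
244 [(496, np.int64(280)), (504, np.int64(281)), (512, np.int64(275)), (520, np.int64(276)), (528, np.int64(-9223372036854775808)), (536, np.int64(280)), (544, np.int64(278)), (552, np.int64(283)), (560, np.int64(282)), (568, np.int64(283)), (576, np.int64(280))]
248 [(496, np.int64(289)), (504, np.int64(278)), (512, np.int64(281)), (520, np.int64(280)), (528, np.int64(277)), (536, np.int64(276)), (544, np.int64(279)), (552, np.int64(280)), (560, np.int64(279)), (568, np.int64(281)), (576, np.int64(277))]
252 [(496, np.int64(282)), (504, np.int64(279)), (512, np.int64(277)), (520, np.int64(283)), (5
[... 270 characters left out ...]
6, np.int64(277)), (544, np.int64(283)), (552, np.int64(278)), (560, np.int64(277)), (568, np.int64(277)), (576, np.int64(275))]
260 [(496, np.int64(288)), (504, np.int64(279)), (512, np.int64(282)), (520, np.int64(285)), (528, np.int64(281)), (536, np.int64(275)), (544, np.int64(280)), (552, np.int64(279)), (560, np.int64(282)), (568, np.int64(281)), (576, np.int64(276))]
264 [(496, np.int64(285)), (504, np.int64(277)), (512, np.int64(279)), (520, np.int64(281)), (528, np.int64(277)), (536, np.int64(279)), (544, np.int64(277)), (552, np.int64(278)), (560, np.int64(-9223372036854775808)), (568, np.int64(280)), (576, np.int64(282))]<string>:6: RuntimeWarning: invalid value encountered in cast
```

View pics/t4.png

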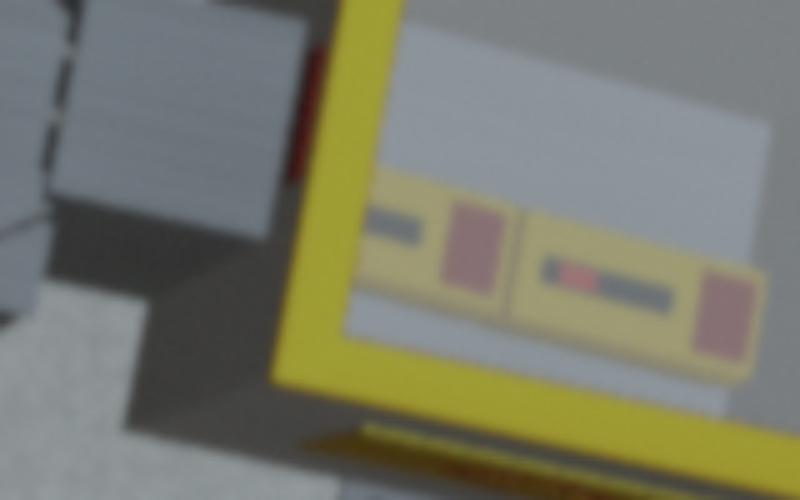

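```bash
python3 -c "
from h import *
from cell import eyes
c=eyes.camera('top')
p=np.array([[757,322],[512,262],[725,315],[600,278],[475,248],[430,232],[745,415],[345,335],[770,125]])/5+[430,200]
for h in (0,30,60,100): print(h,[list(b(q)) for q in ray(c,p,h)])
"
```

```text
0 [[np.float64(338.4), np.float64(6.8)], [np.float64(228.9), np.float64(9.7)], [np.float64(324.2), np.float64(6.8)], [np.float64(267.9), np.float64(11.1)], [np.float64(211.9), np.float64(12.3)], [np.float64(191.3), np.float64(15.1)], [np.float64(339.7), np.float64(-34.9)], [np.float64(162.7), np.float64(-38.2)], [np.float64(330.3), np.float64(95.1)]]
30 [[np.float64(327.2), np.float64(1.1)], [np.float64(220.1), np.float64(4.0)], [np.float64(313.3), np.float64(1.1)], [np.float64(258.3), np.float64(5.3)], [np.float64(203.5), np.float64(6.5)], [np.float64(183.3), np.float64(9.2)], [np.float64(328.5), np.float64(-39.6)], [np.float64(155.3), np.float64(-42.9)], [np.float64(319.2), np.float64(87.5)]]
60 [[np.float64(316.0), np.float64(-4.6)], [np.float64(211.3), np.float64(-1.8)], [np.float64(302.4), np.float64(-4.6)], [np.float64(248.6), np.float64(-0.4)], [np.float64(195.1), np.float64(0.7)], [np.float64(175.4), np.float64(3.4)], [np.float64(317.2), np.float64(-44.4)], [np.float64(148.0), np.float64(-47.5)], [np.float64(308.2), np.float64(79.8)]]
100 [[np.float64(301.0), np.float64(-12.1)], [np.float64(199.6), np.float64(-9.4)], [np.float64(287.9), np.float64(-12.1)], [np.float64(235.7), np.float64(-8.1)], [np.float64(183.8), np.float64(-7.0)], [np.float64(164.8), np.float64(-4.4)], [np.float64(302.2), np.float64(-50.7)], [np.float64(138.3), np.float64(-53.8)], [np.float64(293.5), np.float64(69.7)]]
```

B's front edge is about 215 mm behind the sill. Its centre is therefore roughly 160 mm in and well below the limit, and its tail is clear of the flap.

```bash
python3 -c "
from cell import ticket;print(ticket.sign_off())"
```

```text
the job is handed in; nothing more can be done
None
```

Both yellow cases went through the flap and are down in the cabinet, nothing else on the bench looked moved, and the job is handed in; I judged the flap shut from the cases lying well clear of it, as no picture showed the flap itself.

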